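# Work a beech length past the post into the stock bay

### The arm

A 6-joint arm with a two-finger parallel gripper is mounted at the origin on the work surface. World frame = base frame: x ahead of the robot, y to its left, z up, the work surface at z = 0. Lengths are in m, angles in rad, forces in N, time in s.
With the tool pointing down it reaches from about 0.375 to 0.975 m from the base axis. Payload 3.8 kg.
Tool frame: the origin (TCP) lies at the very end of the fingers, on their centre line; the grasp point (between the pads) lies bot.hold_point_z behind it (bot.hold_point_z is the distance from the TCP to the grasp point, in m); z points along the fingers, y is the line along which they close (so a half turn about z gives the same grasp; the last joint's range is limited). The gripper opens to 85 mm and grips with 20 to 120 N. Pads are 22 mm wide; open, the fingers measure 114 mm over their backs; the gripper's body (76 mm by 85 mm) begins 54 mm behind the grasp point. The pads swing forward as they close: fully open they stand 13 mm farther back than shut.
Start: joints at [1.113, 0.264, 1.604, -0, 1.274, -0.037], TCP at [0.276, 0.616, 0.231] pointing down, gripper open.
Joint ranges: [-2.63, 2.63], [-0.94, 2.18], [0.31, 2.57], [-1.31, 4.45], [0, 2.66], [-2.55, 2.55]. Speed limits (rad/s): [2.57, 2.57, 3.14, 3.14, 3.14, 3.14].

### API

Orientations are given as a rotation vector (axis times angle).
In Python, from workcell import bot gives the robot as it stands.
- The arm moves only by the shell command python3 jog.py 'ROWS' [OPENING] [FORCE]. ROWS is a JSON list of rows, 1 to 5 of them, each an object with the fields trans (a list: dx, dy, dz in m), spin (a turn about the tool's z in rad); a field left out counts as zero; each row shifts and turns the commanded pose from where the row before left it, along the tool's axes as they then stand; what a row does not reach is not made up. A row lasts 1/8 s, in which the tool goes at most 0.0625 m and 0.188 rad, less where a joint would pass 70% of its speed; a pose out of reach is approached as far as the arm can. OPENING is the opening from 0.0 (shut) to 1.0 (fully open), set as the command begins (- or left out keeps the last). The fingers move at their own pace and stop on an object; FORCE is the grip in N (left out, the last holds). Time passes only in rows, so rows that do not move let the fingers close. It prints the time, the measured TCP pose, the force, the opening and the grip force at its end. Input that does not fit is refused with a message, and nothing moves.
- bot.read_state(): the state, without advancing time (a new reading comes with each control period).
- bot.read_camera(name): name is "scene" or "top"; returns the picture (384x512x3 uint8, red, green, blue); there is no depth.
- bot.camera_info(name): a dict with "intrinsics" (3x3 intrinsics, pixels), "extrinsics" (4x4, takes a point from camera to world coordinates). Camera axes: x right, y down, z forward; pixel columns grow to the right and rows downward; lengths in m; the calibration is good to about 2 mm. A picture is of the moment at which its call begins. camera_info takes no time and is no camera call.
- bot.finish_job(): hands the job in; it is judged then, once.
The state is a dict: "time": time; "q": joint angles; "joint_vel": joint speeds; "joint_torque": joint torques, N m; "tool_pos": TCP position; "tcp_rot": TCP orientation; "wrist_force": force on the tool from outside, world axes, zero at the start; "torque": the same for the moment, N m; "width": opening from 0.0 (shut) to 1.0 (fully open); "grip_force": force on a finger pad.
Only numpy, scipy, OpenCV 4.12 (cv2) and the standard library are available. Lean on these libraries where they do the work, as an engineer would, in place of code of your own. Each camera call takes 0.05 s, during which the arm holds its last target. There are 200 camera calls.

### The job

The beech length on the bench belongs in the empty front bay of the stock rack, but the bench post stands in the bay's mouth, so it has to be angled in: push one end, then the other, to get an end in behind the post, then swing the rest in until the length lies flat against the back rail along its whole length, between the two cheeks. Only push it with the fingers, gently: do not pinch it and do not lift it off the bench. Leave everything else on the bench where it is, and finish clear of it all.

Things in the scene. Friction and masses are not known exactly. Their poses are not given: they have to be found in the camera images.
- length: The beech length: a loose plain wooden batten, 300 mm long, 30 mm wide, 24 mm high, about 0.1 to 0.25 kg, lying flat on the bench in front of the rack. Origin: centre of its underside. Its y axis runs along its length, x across its width, z up; at the start its y axis is within 0.3 rad of the rack's y axis.
- end_left (a point): Middle of the length's end at +y of its own frame (150 mm from its origin), at bench level.
- end_right (a point): Middle of the length's end at -y of its own frame (150 mm from its origin), at bench level.
- rack: Plywood stock rack fixed to the bench, rail and cheeks 40 mm high; only its front bay is used. Origin: middle of the back rail's front face, at bench level. +x points into the rail, y along it, z up. The bay is open to -x and above and has no floor of its own (the length slides on the bench). Behind the rail, to x = 118 mm, lies stored stock no higher than 40 mm.
- cheek_left (a point): Tip of the bay's cheek at +y, at bench level: at x = -54, y = +179 mm in the rack's frame. The cheek is 18 mm thick with a rounded nose, runs from the rail to this tip, and its inner face is at y = +170 mm.
- cheek_right (a point): The same for the cheek at -y: tip at x = -54, y = -179 mm in the rack's frame, inner face at y = -170 mm.
- post: Bench post: upright bare metal pin with a red band, 20 mm in diameter, 58 mm high, fixed in one of two bench holes in the bay's mouth: axis at x = -65 and y = +110 or -110 mm in the rack's frame (side differs from start to start). 55 mm are free between post and rail, 270 mm between post and far cheek. Origin: on its axis at bench level. The other hole is empty and flat.
- limb_thigh: wooden thigh piece, 137 x 44 x 34 mm, beech, loose; origin: underside centre. Bystander, not part of the job.
- limb_shin: wooden shin piece, 118 x 36 x 28 mm, beech, loose; origin: underside centre. Bystander, not part of the job.
- limb_arm: wooden arm piece, 110 x 30 x 26 mm, beech, loose; origin: underside centre. Bystander, not part of the job.
- black_limb: black plastic two-part limb, about 220 x 90 x 28 mm, loose; origin near its middle, on the bench. Bystander, not part of the job.
- water_bottle: blue water bottle, 84 mm across, 200 mm tall, loose; origin: underside centre. Bystander, not part of the job.
- glue: yellow glue bottle, 58 mm across, 165 mm tall, loose; origin: underside centre. Bystander, not part of the job.
- screwdriver: red-handled screwdriver, about 200 mm long, lying loose; origin near its middle. Bystander, not part of the job.

How it is judged:
By the outcome, as a careful person would: the job done as asked, in the order asked, and still so for the second after the job is handed in, with the robot touching nothing.
It also fails if it takes over 72 s, if anything falls off the work surface, if the arm or the gripper's body presses on something with over 40 N, if the wrist force passes 120 N, or if a joint passes its speed limit or range.

## Working session

There is one attempt and no reset: what is moved stays moved. The work goes in short steps, Python scripts to look and compute and a shell command to move; the robot and the scene stay as the last step left them, time stands still between calls to the robot, and variables do not carry over. Pictures are saved under pics/ and viewed, at most 10 in all, crops included, and the job is handed in when it is done.

```bash
ls; mkdir -p pics
python3 - <<'E'
from workcell import bot
import cv2,numpy as np
for n in("scene","top"):
    im=bot.read_camera(n);cv2.imwrite(f"pics/{n}0.png",im[:,:,::-1])
    c=bot.camera_info(n);print(n,np.round(c["intrinsics"],1).tolist(),np.round(c["extrinsics"],3).tolist())
s=bot.read_state();print(s["tool_pos"],s["tcp_rot"],s["width"],bot.hold_point_z)
E
```

```text
jog.py
pics
workcell.py
scene [[452.5, 0.0, 252.6], [0.0, 452.5, 196.0], [0.0, 0.0, 1.0]] [[-0.646, 0.578, -0.498, 1.086], [0.763, 0.475, -0.439, 0.539], [-0.017, -0.664, -0.748, 0.966], [0.0, 0.0, 0.0, 1.0]]
top [[434.7, 0.0, 254.1], [0.0, 434.7, 191.5], [0.0, 0.0, 1.0]] [[-0.011, -0.997, 0.075, 0.377], [-1.0, 0.011, 0.002, -0.007], [-0.003, -0.075, -0.997, 1.248], [0.0, 0.0, 0.0, 1.0]]
[0.27542696 0.61552111 0.23006241] [-0.65597159 -3.07182791  0.00313417] 0.99884177643376 0.0187
```

View pics/top0.png

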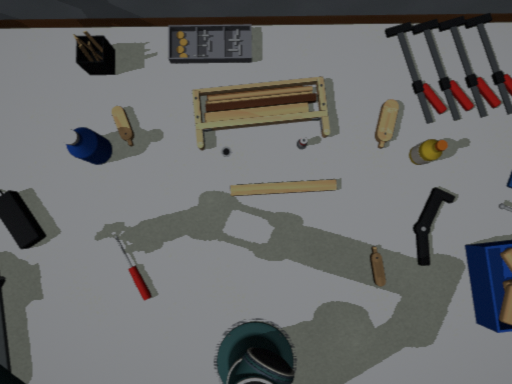

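View pics/scene0.png

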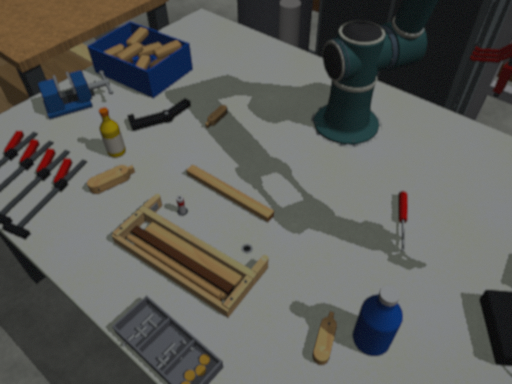

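The top view shows the batten from (230,190) to (337,185), the rack above it with cheek tips near (200,147) and (326,134), and the post at about (302,144) with the empty hole at (226,152). So the post is on the rack's -y side (image right). The bystanders are well clear. Next I'll measure.

```bash
cat > h.py <<'E'
from workcell import bot
import cv2,numpy as np
def cam(n):
    c=bot.camera_info(n);return np.array(c["intrinsics"]),np.array(c["extrinsics"])
def ray(n,p):
    K,E=cam(n);d=E[:3,:3]@np.linalg.solve(K,[p[0],p[1],1.]);return E[:3,3],d/np.linalg.norm(d)
def plane(n,p,z):
    o,d=ray(n,p);return o+d*(z-o[2])/d[2]
def tri(p,q):
    o,d=ray("top",p);a,b=ray("scene",q)
    t=np.linalg.lstsq(np.c_[d,-b],a-o,rcond=None)[0];P,Q=o+d*t[0],a+b*t[1]
    return (P+Q)/2,np.linalg.norm(P-Q)
def proj(n,X):
    K,E=cam(n);v=K@(E[:3,:3].T@(np.asarray(X)-E[:3,3]));return v[:2]/v[2]
def wood(im):
    h=cv2.cvtColor(im,cv2.COLOR_RGB2HSV);return cv2.inRange(h,(12,60,60),(32,255,255))
def blobs(im,a=300):
    c,_=cv2.findContours(wood(im),cv2.RETR_EXTERNAL,cv2.CHAIN_APPROX_NONE)
    return [k for k in c if cv2.contourArea(k)>a]
E
python3 - <<'E'
from h import *
for n in("scene","top"):
    im=cv2.imread(f"pics/{n}0.png")[:,:,::-1].copy()
    for k in blobs(im):
        r=cv2.minAreaRect(k);print(n,np.round(r[0]),np.round(r[1],1),np.round(r[2],1),np.round(cv2.boxPoints(r),1).tolist())
t=cv2.imread("pics/top0.png")[70:210,180:345];s=cv2.imread("pics/scene0.png")[155:315,105:285]
cv2.imwrite("pics/c1.png",np.vstack([cv2.resize(t,(660,560),interpolation=cv2.INTER_CUBIC)]))
cv2.imwrite("pics/c2.png",cv2.resize(s,(675,600),interpolation=cv2.INTER_CUBIC))
E
```

```text
scene [196. 371.] [14.8 38.2] 45.0 [[177.0, 379.0], [204.0, 352.0], [214.5, 362.5], [187.5, 389.5]]
scene [325. 338.] [17.5 53.3] 14.7 [[309.79998779296875, 361.29998779296875], [323.29998779296875, 309.70001220703125], [340.29998779296875, 314.20001220703125], [326.70001220703125, 365.79998779296875]]
scene [191. 248.] [147.   72.2] 34.2 [[109.5999984741211, 237.0], [150.1999969482422, 177.3000030517578], [271.79998779296875, 259.8999938964844], [231.1999969482422, 319.70001220703125]]
scene [231. 191.] [97.4 12.5] 31.3 [[185.6999969482422, 171.1999969482422], [192.1999969482422, 160.5], [275.3999938964844, 211.10000610351562], [268.8999938964844, 221.8000030517578]]
scene [111. 178.] [17.3 48.9] 66.0 [[84.69999694824219, 179.89999389648438], [129.5, 160.0], [136.5, 175.8000030517578], [91.69999694824219, 195.6999969482422]]
scene [110. 124.] [30. 19.] 90.0 [[100.0, 109.0], [119.0, 109.0], [119.0, 139.0], [100.0, 139.0]]
scene [13. 76.] [42.5 16.9] 35.0 [[-9.300000190734863, 70.30000305175781], [0.4000000059604645, 56.5], [35.20000076293945, 80.80000305175781], [25.5, 94.69999694824
[... 627 characters left out ...]
78.89999389648438], [336.3999938964844, 189.5], [231.0, 195.5]]
top [432. 150.] [21. 29.] 90.0 [[418.0, 139.0], [447.0, 139.0], [447.0, 160.0], [418.0, 160.0]]
top [123. 125.] [40.9 12.6] 69.0 [[109.4000015258789, 108.5999984741211], [121.19999694824219, 104.0], [135.8000030517578, 142.10000610351562], [124.0, 146.6999969482422]]
top [386. 123.] [17.3 49.7] 13.2 [[371.8999938964844, 145.3000030517578], [383.20001220703125, 96.9000015258789], [400.1000061035156, 100.9000015258789], [388.70001220703125, 149.3000030517578]]
top [261. 113.] [ 60.1 132.6] 84.0 [[191.60000610351562, 89.5999984741211], [323.5, 75.69999694824219], [329.79998779296875, 135.5], [197.89999389648438, 149.3000030517578]]
```

View pics/c1.png

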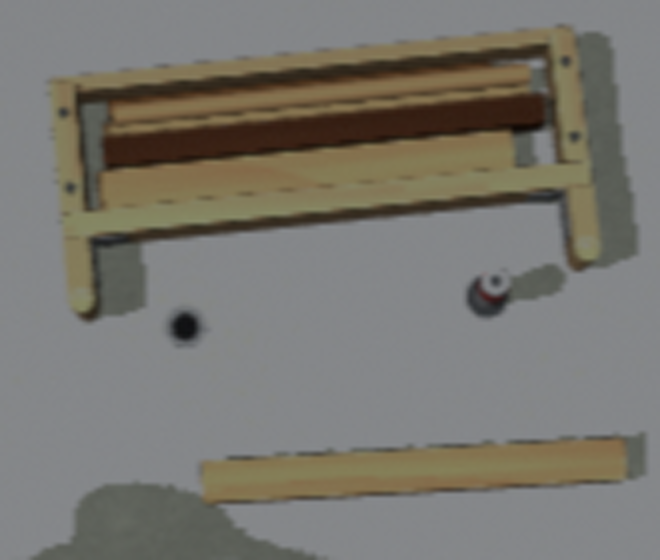

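View pics/c2.png

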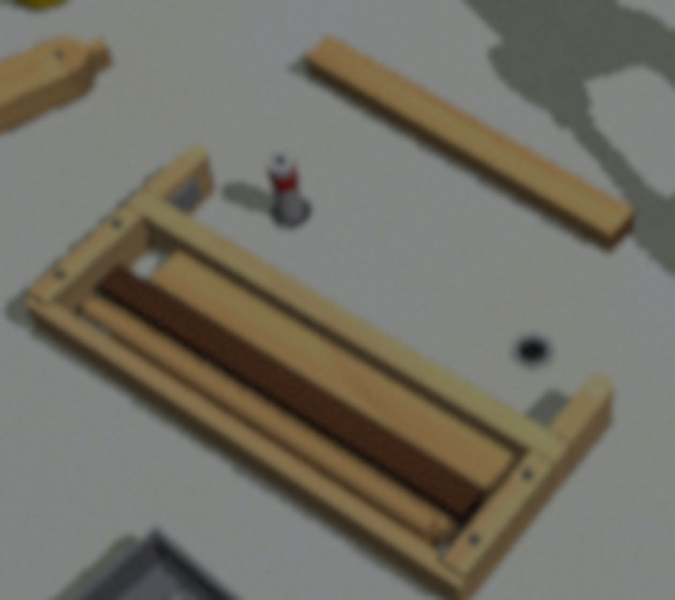

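The crops show the cheek noses (top view) at about (201,147) and (326.5,134). The post base is at about (302,144.5), and its top at (304,141). The hole is at (226,151.7) in the top view and (246.9,248.3) in the scene view. I'll triangulate these.

Run:
```python
from h import *
r=np.round
def T(l,p,q): x,e=tri(p,q);print(l,r(x,4),"gap",r(e,4))
T("hole",(226,151.7),(246.9,248.3))
T("posttop",(303.9,140.7),(179.9,198))
C2=lambda x,y:(105+x/3.75,155+y/3.75); C1=lambda x,y:(180+x/4,70+y/4)
# top corners of length: top view crop; scene crop
T("len left front(-x)",C1(204,502),C2(633,212))
T("len left rail side",C1(202,461),C2(612,238))
T("len right rail",C1(625,437),C2(306,56))
T("len right front",C1(627,479),C2(328,38))
T("cheekL nose",C1(84,310),C2(602,378))
T("cheekR nose",C1(587,262),C2(203,150))
for l,p,z in [("hole",(226,151.7),0),("postbase",C1(488,297),0),("posttop",(303.9,140.7),.058),("chL",C1(84,311),.04),("chR",C1(587,263),.04),("railL",C1(92,238),.04),("railR",C1(565,191),.04)]: print(l,r(plane("top",p,z),4))
im=cv2.imread("pics/top0.png")[:,:,::-1].copy()
k=[k for k in blobs(im) if abs(cv2.minAreaRect(k)[0][1]-187)<2 and 270<cv2.minAreaRect(k)[0][0]<290][0]
W=np.array([plane("top",p,.024)[:2] for p in k[:,0]+0.0],np.float32)*1000
print(cv2.minAreaRect(W), cv2.boxPoints(cv2.minAreaRect(W)))
H=plane("top",(226,151.7),0)[:2];P=plane("top",(303.9,140.7),.058)[:2]
yv=(H-P)/np.linalg.norm(H-P);xv=np.array([yv[1],-yv[0]]);print("d",np.linalg.norm(H-P),"yaw",np.arctan2(xv[1],xv[0]),"origin",(H+P)/2+.065*xv)
```

```text
hole [ 0.5886  0.0764 -0.0029] gap 0.0001
posttop [ 0.6075 -0.1441  0.0525] gap 0.0003
len left front(-x) [0.4594 0.062  0.0153] gap 0.0008
len left rail side [0.488  0.0642 0.0145] gap 0.003
len right rail [ 0.5011 -0.2364  0.0185] gap 0.0038
len right front [ 0.4725 -0.239   0.0147] gap 0.0006
cheekL nose [0.5952 0.1443 0.0342] gap 0.0003
cheekR nose [ 0.6258 -0.2117  0.0323] gap 0.0004
hole [0.5881 0.0762 0.    ]
postbase [ 0.6074 -0.1446  0.    ]
posttop [ 0.6066 -0.1436  0.058 ]
chL [0.5934 0.1437 0.04  ]
chR [ 0.6234 -0.2102  0.04  ]
railL [0.6453 0.1379 0.04  ]
railR [ 0.675  -0.1959  0.04  ]
((480.97711181640625, -87.18197631835938), (30.067365646362305, 298.3511047363281), 2.603710651397705) [[ 459.18225    61.156624]
 [ 472.73566  -236.88647 ]
 [ 502.77197  -235.52057 ]
 [ 489.21857    62.522522]]
d 0.22057094416826287 yaw 0.08383500189530234 origin [ 0.66211471 -0.02828756]
```

```bash
cat >> h.py <<'E'
from scipy.spatial.transform import Rotation as Ro
RO=np.array([.662,-.0285]);RY=.084
def rot(a): return np.array([[np.cos(a),-np.sin(a)],[np.sin(a),np.cos(a)]])
def r2w(p): return RO+rot(RY)@np.asarray(p)
def w2r(p): return rot(-RY)@(np.asarray(p)-RO)
def tcp():
    s=bot.read_state();R=Ro.from_rotvec(s["tcp_rot"]);return s,R
def goto(p,z,th):
    """rack-frame xy (m), height, rack-frame yaw of tool y minus 90deg -> tool-axis shift (before turn), turn"""
    s,R=tcp();d=np.r_[r2w(p),z]-s["tool_pos"];y=R.as_matrix()[:,1];psi=np.arctan2(y[1],y[0])
    print("t",round(s["time"],2),"tcp rack",np.round(w2r(s["tool_pos"][:2]),4),"z",round(s["tool_pos"][2],4),"yaw",round(psi-np.pi/2-RY,3),"shift",np.round(R.inv().apply(d),4),"turn",round(psi-(th+RY+np.pi/2),3),"F",np.round(s["wrist_force"],1),"q6",round(s["q"][5],2))
def batten(name=None):
    """batten pose in rack frame from top view: centre, yaw; ends"""
    im=bot.read_camera("top")
    if name: cv2.imwrite(f"pics/{name}.png",im[:,:,::-1])
    out=[]
    for k in blobs(im,200):
        W=np.array([w2r(plane("top",p,.024)[:2]) for p in k[:,0]+0.],np.float32)*1000
        (c,(a,b),g)=cv2.minAreaRect(W)
        if max(a,b)>150 and min(a,b)<60 and abs(c[1])<200 and -300<c[0]<20:
            P=cv2.boxPoints(((c),(a,b),g));e=sorted([(P[i]+P[(i+1)%4])/2 for i in range(4)],key=lambda v:np.linalg.norm(v-np.array(c)))[2:]
            e.sort(key=lambda v:v[1]);u=e[1]-e[0]
            print("batten c",np.round(c,1),"size",round(a),round(b),"yaw",round(float(np.arctan2(-u[0],u[1])),3),"R",np.round(e[0],1),"L",np.round(e[1],1))
E
python3 jog.py '[{"spin": -0.155},{"spin": -0.155},{"spin": -0.155}]' 0.0
python3 -c "
from h import *
batten()
goto(w2r((.4893,-.2712)),.1,-.039)"
```

```text
time: 0.48
tool_pos: [0.2756, 0.6157, 0.2305]
tcp_rot: [0.077, -3.14, 0.002]
wrist_force: [-0.4, 0.0, 0.4]
width: 0.378
grip_force: 0.0
batten c [-185.2  -42. ] size 301 30 yaw -0.04 R [-191.1 -192.3] L [-179.2  108.4]
t 0.53 tcp rack [-0.3311  0.6744] z 0.2305 yaw -0.03 shift [-0.1659 -0.897   0.1314] turn 0.009 F [-0.8 -0.2  0.9] q6 -0.51
```

```bash
python3 jog.py '[{"trans": [-0.01,-0.056,0.004]},{"trans": [-0.01,-0.056,0.004]},{"trans": [-0.01,-0.056,0.004]},{"trans": [-0.01,-0.056,0.004]},{"trans": [-0.01,-0.056,0.004]}]' >/dev/null
python3 jog.py '[{"trans": [-0.01,-0.056,0.004]},{"trans": [-0.01,-0.056,0.004]},{"trans": [-0.01,-0.056,0.004]},{"trans": [-0.01,-0.056,0.004]},{"trans": [-0.01,-0.056,0.004]}]' >/dev/null
python3 jog.py '[{"trans": [-0.01,-0.056,0.014]},{"trans": [-0.01,-0.056,0.014]},{"trans": [-0.01,-0.056,0.014]},{"trans": [-0.01,-0.056,0.014]},{"trans": [-0.01,-0.056,0.014]}]'
python3 -c "
from h import *
goto(w2r((.4893,-.2712)),.01,-.039)"
```

```text
time: 2.4
tool_pos: [0.4627, -0.2184, 0.1207]
tcp_rot: [-0.065, 3.141, 0.0]
wrist_force: [1.2, -0.0, 0.1]
width: -0.0
grip_force: 0.0
t 2.4 tcp rack [-0.2146 -0.1725] z 0.1207 yaw -0.043 shift [-0.0244 -0.0539  0.1107] turn -0.004 F [ 1.2 -0.   0.1] q6 -2.1
```

```bash
python3 jog.py '[{"trans": [-0.024,-0.054,0]},{"trans": [0,0,0.05]},{"trans": [0,0,0.045]},{"trans": [0,0,0.016]},{}]'
python3 -c "
from h import *
batten()
goto(w2r((.4877,-.2362)),.01,-.039)"
```

```text
time: 3.02
tool_pos: [0.4881, -0.2686, 0.0093]
tcp_rot: [0.068, -3.138, -0.002]
wrist_force: [-1.2, -0.4, 0.1]
width: 0.003
grip_force: 0.0
batten c [-185.3  -41.3] size 294 30 yaw -0.04 R [-191.1 -188.3] L [-179.5  105.8]
t 3.08 tcp rack [-0.1921 -0.2256] z 0.0109 yaw -0.04 shift [0.0004 0.0332 0.0009] turn -0.001 F [ 0.2 -0.1  0.6] q6 -2.16
```

```bash
python3 jog.py '[{"trans": [0,0.01,0]},{"trans": [0,0.01,0]},{"trans": [0,0.01,0]},{"trans": [0,0.01,0]},{"trans": [0,0.01,0]}]'
python3 -c "
from h import *
batten()
goto((0,0),.01,-.039)"
```

```text
time: 3.7
tool_pos: [0.4874, -0.2191, 0.0109]
tcp_rot: [-0.07, 3.14, -0.001]
wrist_force: [0.1, -2.5, 2.5]
width: 0.002
grip_force: 1.4
batten c [-183.9   -6.4] size 285 30 yaw -0.043 R [-189.9 -148.7] L [-177.8  136. ]
t 3.75 tcp rack [-0.1906 -0.1737] z 0.0104 yaw -0.04 shift [-0.1836  0.1811  0.0005] turn -0.001 F [ 1.3  0.3 -0.1] q6 -2.08
```

```bash
python3 jog.py '[{"trans": [0,0.011,0]},{"trans": [0,0.011,0]},{"trans": [0,0.011,0]},{"trans": [0,0.011,0]},{"trans": [0,0.011,0]}]'>/dev/null
python3 jog.py '[{"trans": [0,0.011,0]},{"trans": [0,0.011,0]},{"trans": [0,0.006,0]},{"trans": [0,-0.03,0]},{"trans": [0,-0.01,-0.03]}]'
python3 -c "
from h import *
batten()
goto((0,0),.01,-.039)"
```

```text
time: 5.0
tool_pos: [0.482, -0.1753, 0.0377]
tcp_rot: [0.068, -3.134, -0.005]
wrist_force: [0.2, 0.4, 0.3]
width: 0.001
grip_force: 0.0
batten c [-181.    70.9] size 300 30 yaw -0.044 R [-187.6  -79.1] L [-174.5  220.9]
t 5.05 tcp rack [-0.1877 -0.134 ] z 0.0431 yaw -0.041 shift [-0.1821  0.1415  0.0333] turn -0.002 F [ 1.4 -1.1  3.5] q6 -2.01
```

```bash
python3 jog.py '[{"trans": [0.045,0,0]},{"trans": [0,0.05,0]},{"trans": [0,0.05,0]},{"trans": [0,0.05,0]},{"trans": [0,0.05,0]}]' 0.75
python3 -c "
from h import *
goto((-.224,.07),.004,-.044)"
```

```text
time: 5.68
tool_pos: [0.4302, 0.0234, 0.0399]
tcp_rot: [0.068, -3.14, -0.001]
wrist_force: [0.9, -0.4, -0.3]
width: 0.75
grip_force: 0.0
t 5.67 tcp rack [-0.2267  0.0711] z 0.0399 yaw -0.041 shift [-0.0027 -0.001   0.0359] turn 0.003 F [ 0.9 -0.4 -0.3] q6 -1.62
```

```bash
python3 jog.py '[{"trans": [0,0,0.03]},{"trans": [0,0,0.006]},{"trans": [-0.008,0,0]},{"trans": [-0.008,0,0]},{"trans": [-0.004,0,0]}]'
python3 jog.py '[{"trans": [-0.009,0,0],"spin": -0.03},{"trans": [-0.009,0,0],"spin": -0.03},{"trans": [-0.009,0,0],"spin": -0.03},{"trans": [-0.009,0,0],"spin": -0.03},{}]'
python3 -c "
from h import *
batten('p1')
goto((-.108,.077),.004,.26)"
```

```text
time: 6.3
tool_pos: [0.4527, 0.0218, 0.0052]
tcp_rot: [-0.067, 3.14, -0.0]
wrist_force: [-2.6, -1.0, 2.1]
width: 0.749
grip_force: 1.2
time: 6.92
tool_pos: [0.4886, 0.0257, 0.0045]
tcp_rot: [-0.258, 3.129, -0.0]
wrist_force: [0.6, -0.3, 0.6]
width: 0.75
grip_force: 0.0
t 6.97 tcp rack [-0.1688  0.0686] z 0.0044 yaw 0.08 shift [-0.0613  0.0035  0.0005] turn -0.18 F [ 0.1  0.4 -0.2] q6 -1.73
```

View pics/p1.png

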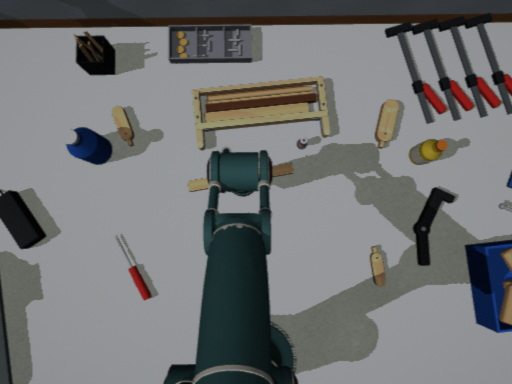

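The batten (row 185 at its left end, 170 at its right) is following the gripper and turning as planned; both fingers are pressing. I'll continue.

```bash
python3 jog.py '[{"trans": [-0.01,0,0],"spin": -0.03},{"trans": [-0.01,0,0],"spin": -0.03},{"trans": [-0.01,0,0],"spin": -0.03},{"trans": [-0.01,0,0],"spin": -0.03},{"trans": [-0.01,0,0],"spin": -0.03}]' >/dev/null
python3 jog.py '[{"trans": [-0.01,0,0],"spin": -0.03},{"trans": [-0.002,0,0],"spin": -0.01},{"trans": [0.03,0,-0.02]},{"trans": [0.05,0,-0.03]},{"trans": [0.06,0,-0.01]}]'
python3 -c "
from h import *
batten()
goto((-.108,.077),.004,.26)"
```

```text
time: 8.22
tool_pos: [0.4171, -0.0086, 0.0664]
tcp_rot: [-0.555, 3.088, -0.002]
wrist_force: [0.1, -0.6, -0.0]
width: 0.753
grip_force: 0.0
batten c [-85.9  89. ] size 33 300 yaw 0.266 R [-46.4 -55.7] L [-125.4  233.7]
t 8.28 tcp rack [-0.2529  0.0404] z 0.0639 yaw 0.272 shift [-0.1498 -0.0037  0.0588] turn 0.012 F [-7.9  1.1 -1.8] q6 -2.01
```

```bash
python3 jog.py '[{"trans": [0,0.05,0]},{"trans": [0,0.05,0]},{"trans": [0,0.05,0]},{"trans": [0,0.05,0]},{"trans": [0,0.03,0]}]' 0
python3 -c "
from h import *
goto((-.1346,.2675),.01,.266)"
```

```text
time: 8.9
tool_pos: [0.3353, 0.2095, 0.0646]
tcp_rot: [-0.556, 3.091, 0.001]
wrist_force: [-0.2, 0.4, 0.2]
width: -0.002
grip_force: 0.0
t 8.9 tcp rack [-0.3056  0.2646] z 0.0646 yaw 0.272 shift [-0.1654 -0.0432  0.0547] turn 0.006 F [-0.2  0.4  0.2] q6 -1.43
```

```bash
python3 jog.py '[{"trans": [-0.055,-0.014,0]},{"trans": [-0.055,-0.014,0]},{"trans": [-0.055,-0.014,0],"spin": 0.006},{"trans": [0,0,0.045]},{"trans": [0,0,0.009]}]'
python3 -c "
from h import *
batten()
goto((-.1254,.2337),.01,.266)"
```

```text
time: 9.52
tool_pos: [0.5028, 0.2243, 0.0072]
tcp_rot: [0.543, -3.088, 0.002]
wrist_force: [-1.2, -1.5, -0.1]
width: 0.001
grip_force: 0.0
batten c [-86.6  89.7] size 32 300 yaw 0.266 R [-47.1 -55. ] L [-126.1  234.5]
t 9.57 tcp rack [-0.1379  0.2652] z 0.0071 yaw 0.264 shift [-0.0039 -0.0337 -0.0029] turn -0.002 F [-0.8 -1.1 -0.3] q6 -1.54
```

```bash
python3 jog.py '[{"trans": [-0.004,-0.01,0]},{"trans": [0,-0.01,0]},{"trans": [0,-0.01,0]},{"trans": [0,-0.01,0]},{"trans": [0,-0.01,0]}]' >/dev/null
python3 jog.py '[{"trans": [0,-0.01,0]},{"trans": [0,-0.01,0]},{}]'
python3 -c "
from h import *
batten()
goto((-.1254,.2337),.01,.266)"
```

```text
time: 10.58
tool_pos: [0.533, 0.1597, 0.0099]
tcp_rot: [0.543, -3.094, 0.001]
wrist_force: [-0.4, -0.3, 0.7]
width: 0.002
grip_force: 0.0
batten c [-72.7  32.5] size 32 287 yaw 0.267 R [ -34.8 -106.1] L [-110.6  171.1]
t 10.62 tcp rack [-0.113   0.1987] z 0.0098 yaw 0.264 shift [ 0.0028  0.037  -0.0002] turn -0.002 F [-0.   0.2  0.4] q6 -1.67
```

```bash
python3 jog.py '[{"trans": [0,-0.009,0]},{"trans": [0,-0.009,0]},{"trans": [0,-0.009,0]},{"trans": [0,-0.009,0]},{"trans": [0,-0.008,0]}]' >/dev/null
python3 jog.py '[{},{"trans": [0,0.02,0]},{"trans": [0,0.03,-0.04]}]'
python3 -c "
from h import *
batten('p2')
goto((-.14,.13),.01,.266)"
```

```text
time: 11.62
tool_pos: [0.5271, 0.1666, 0.0474]
tcp_rot: [0.541, -3.087, 0.001]
wrist_force: [0.6, -0.4, 0.6]
width: 0.002
grip_force: 0.0
batten c [-62.9  -3.8] size 33 300 yaw 0.256 R [ -25.  -148.7] L [-100.9  141.1]
t 11.68 tcp rack [-0.1138  0.21  ] z 0.0547 yaw 0.264 shift [ 0.0464 -0.0705  0.0443] turn -0.002 F [1.8 1.8 3.2] q6 -1.66
```

View pics/p2.png

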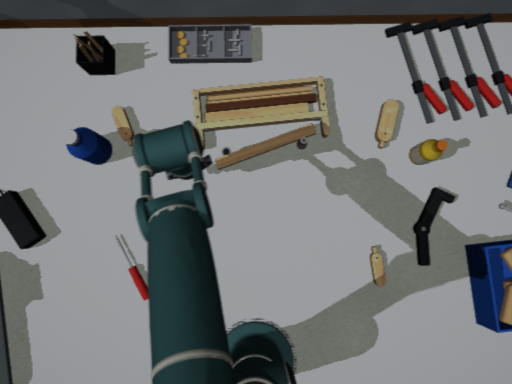

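The right end is now behind the post (batten from (218,163) to (315,127), post at (302,144)). Next I swing the left half in, rotating about the right end.

```bash
python3 jog.py '[{"trans": [0.04,-0.03,0]},{"trans": [0.03,-0.05,0]},{"trans": [0,-0.05,0]}]' 0.75
python3 -c "
from h import *
goto((-.1178,.0438),.004,.256)"
```

```text
time: 12.05
tool_pos: [0.5069, 0.0207, 0.0499]
tcp_rot: [0.547, -3.092, -0.001]
wrist_force: [0.9, 0.2, 0.9]
width: 0.639
grip_force: 0.0
t 12.05 tcp rack [-0.1504  0.062 ] z 0.0499 yaw 0.266 shift [-0.0268 -0.0262  0.0458] turn 0.01 F [0.9 0.2 0.9] q6 -1.93
```

```bash
python3 jog.py '[{"trans": [-0.027,-0.026,0],"spin": 0.01},{"trans": [0,0,0.035]},{"trans": [0,0,0.011]},{"trans": [-0.007,0,0]},{"trans": [-0.007,0,0]}]'
python3 jog.py '[{"trans": [-0.0067,0.0008,0],"spin": 0.032},{"trans": [-0.0067,0.0008,0],"spin": 0.032},{"trans": [-0.0067,0.0008,0],"spin": 0.032},{"trans": [-0.0067,0.0008,0],"spin": 0.032},{}]'
python3 -c "
from h import *
batten('p3')
goto((-.06,.05),.004,0)"
```

```text
time: 12.68
tool_pos: [0.5579, 0.0107, 0.0052]
tcp_rot: [-0.53, 3.095, -0.0]
wrist_force: [-0.6, 0.9, 0.0]
width: 0.748
grip_force: 0.2
time: 13.3
tool_pos: [0.5827, 0.0209, 0.0045]
tcp_rot: [-0.329, 3.123, -0.0]
wrist_force: [-0.0, -0.2, -0.5]
width: 0.749
grip_force: 0.0
t 13.35 tcp rack [-0.0752  0.0558] z 0.0044 yaw 0.126 shift [-0.0144 -0.0076  0.0004] turn 0.126 F [-0.5 -0.5 -0.3] q6 -1.79
```

View pics/p3.png

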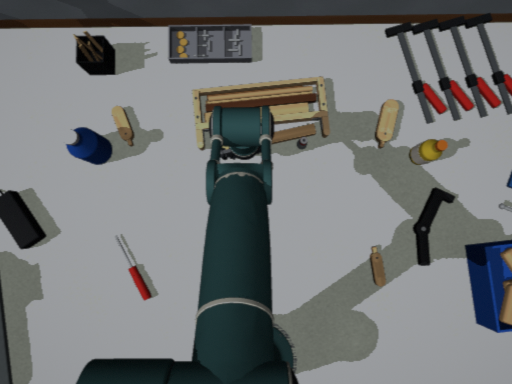

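The right end is still behind the post at (315,128), and the left part is hidden under the gripper. I'll finish the swing, then back off and measure.

```bash
python3 jog.py '[{"trans": [-0.0067,0.0008,0],"spin": 0.032},{"trans": [-0.0067,0.0008,0],"spin": 0.032},{"trans": [-0.0067,0.0008,0],"spin": 0.032},{"trans": [-0.0067,0.0008,0],"spin": 0.03},{}]'
python3 jog.py '[{"trans": [0.03,0,0]},{"trans": [0.05,0,-0.04]},{"trans": [0.06,0,-0.02]},{"trans": [0.06,0,0]}]'
python3 -c "
from h import *
batten('p4')
goto((-.07,0),.004,0)"
python3 -c "
import cv2;t=cv2.imread('pics/p4.png')[70:170,180:345];cv2.imwrite('pics/c4.png',cv2.resize(t,(792,480),interpolation=cv2.INTER_CUBIC))"
```

```text
time: 13.98
tool_pos: [0.6086, 0.0282, 0.0044]
tcp_rot: [-0.132, 3.138, -0.0]
wrist_force: [-0.4, -0.5, -0.4]
width: 0.749
grip_force: 0.0
time: 14.48
tool_pos: [0.4109, 0.0112, 0.0651]
tcp_rot: [-0.132, 3.134, -0.001]
wrist_force: [-0.3, 0.2, 0.7]
width: 0.75
grip_force: 0.0
batten c [-25.6   1. ] size 300 33 yaw -0.006 R [ -26.5 -149. ] L [-24.7 150.9]
t 14.53 tcp rack [-0.2602  0.0619] z 0.0601 yaw 0.001 shift [-0.1908 -0.0621  0.0538] turn 0.001 F [-8.5  1.2 -3.7] q6 -1.69
```

View pics/c4.png

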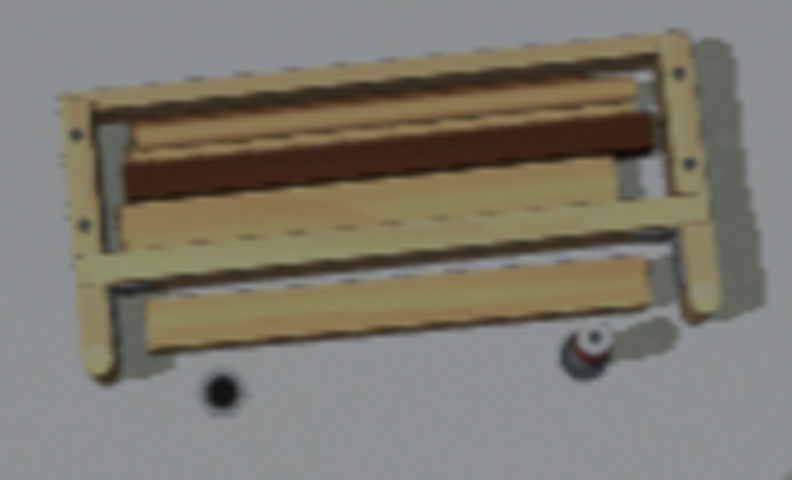

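The batten is parallel to the rail, between the cheeks and behind the post, with about a 10 mm gap left to the rail. One square push at its middle should close that.

```bash
python3 jog.py '[{"trans": [-0.05,-0.03,0]},{"trans": [-0.05,-0.032,0]},{"trans": [-0.055,0,0]},{"trans": [-0.02,0,0]},{"trans": [0,0,0.03]}]' >/dev/null
python3 jog.py '[{"trans": [0,0,0.025]},{}]'
python3 -c "
from h import *
goto((-.055,0),.004,0)"
```

```text
time: 15.4
tool_pos: [0.5875, -0.0354, 0.0057]
tcp_rot: [0.132, -3.134, -0.001]
wrist_force: [0.2, 0.2, 0.9]
width: 0.751
grip_force: 0.0
t 15.4 tcp rack [-0.0748 -0.0006] z 0.0057 yaw 0.0 shift [-0.0198  0.0006  0.0016] turn 0.0 F [0.2 0.2 0.9] q6 -1.76
```

```bash
python3 jog.py '[{"trans": [-0.01,0,0]},{"trans": [-0.01,0,0]},{"trans": [-0.006,0,0]},{"trans": [-0.005,0,0]},{}]'
python3 jog.py '[{"trans": [-0.002,0,0]},{}]'|grep -E "pos|force"
python3 jog.py '[{"trans": [-0.002,0,0]},{}]'|grep -E "pos|force"
python3 -c "
from h import *
goto((-.041,0),.004,0)"
```

```text
time: 16.02
tool_pos: [0.6214, -0.033, 0.0083]
tcp_rot: [-0.132, 3.138, -0.0]
wrist_force: [0.2, 0.3, -0.3]
width: 0.747
grip_force: 0.0
tool_pos: [0.6224, -0.0328, 0.008]
wrist_force: [-2.4, 0.1, 1.0]
grip_force: 0.7
tool_pos: [0.6244, -0.0327, 0.0079]
wrist_force: [-2.0, -0.1, 0.4]
grip_force: 1.1
t 16.52 tcp rack [-0.0378 -0.0011] z 0.0079 yaw 0.0 shift [0.0031 0.0011 0.0039] turn 0.0 F [-2.  -0.1  0.4] q6 -1.75
```

```bash
for i in 1; do python3 jog.py '[{"trans": [-0.002,0,0]},{}]'|grep -E "pos|wrist"; python3 jog.py '[{"trans": [-0.0015,0,0]},{}]'|grep -E "pos|wrist"; done
python3 -c "
from h import *
batten('p5')
goto((-.041,0),.004,0)"
```

```text
tool_pos: [0.6244, -0.0327, 0.0078]
wrist_force: [-6.9, -1.8, 5.8]
tool_pos: [0.6245, -0.0327, 0.0077]
wrist_force: [-12.0, -2.9, 8.7]
t 17.07 tcp rack [-0.0377 -0.001 ] z 0.0077 yaw 0.001 shift [0.0033 0.001  0.0038] turn 0.001 F [-11.5  -3.1   8.9] q6 -1.75
```

The arm has stalled at 12 N, so the batten is on the rail. I'll back off, rise and check.

```bash
python3 jog.py '[{"trans": [0.015,0,0]},{"trans": [0.03,0,0]},{"trans": [0.03,0,-0.04]},{"trans": [0.05,0,-0.05]},{"trans": [0.06,0,-0.02]}]' >/dev/null
python3 jog.py '[{"trans": [0.04,0,-0.03]},{},{}]'
python3 -c "
from h import *
batten('p6')
goto((-.07,0),.004,0)
t=cv2.imread('pics/p6.png')[70:170,180:345];s=cv2.imread('pics/scene0.png')
c=bot.read_camera('scene')[155:315,105:285,::-1]
cv2.imwrite('pics/c6.png',np.vstack([cv2.resize(t,(495,300),interpolation=cv2.INTER_CUBIC),cv2.resize(c,(495,300),interpolation=cv2.INTER_CUBIC)]))"
```

```text
time: 18.08
tool_pos: [0.4113, -0.0508, 0.1424]
tcp_rot: [-0.131, 3.136, -0.001]
wrist_force: [-0.0, 0.2, -1.3]
width: 0.745
grip_force: 0.0
t 18.12 tcp rack [-0.2518 -0.0011] z 0.1419 yaw 0.0 shift [-0.1816  0.0011  0.1381] turn 0.0 F [ 0.4 -0.1  0.6] q6 -1.84
```

View pics/c6.png

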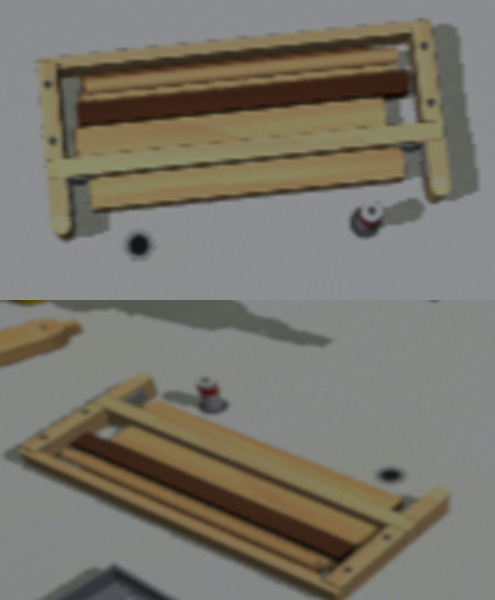

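Run:
```python
from h import *
for f in('p4','p6'):
    m=wood(cv2.imread(f'pics/{f}.png')[:,:,::-1].copy());P=[]
    for u in range(216,312):
        v=np.where(m[90:165,u])[0]
        if len(v): P.append(w2r(plane("top",(u,90+v.max()+.5),.024)[:2])*1000)
    P=np.array(P);P=P[(P[:,0]>-50)&(abs(P[:,1]+105)>22)];k=np.polyfit(P[:,1],P[:,0],1);P=P[abs(np.polyval(k,P[:,1])-P[:,0])<4];k=np.polyfit(P[:,1],P[:,0],1)
    print(f,np.round(k,4),"x at ends",np.round(np.polyval(k,[-150,150]),1),"y span",P[:,1].min(),P[:,1].max(),len(P))
```

```text
p4 [ 6.10000e-03 -4.12562e+01] x at ends [-42.2 -40.3] y span -136.50406114075338 135.22860627902816 81
p6 [-5.90000e-03 -3.09452e+01] x at ends [-30.1 -31.8] y span -137.71389061489822 134.46446676002208 80
```

Across the two fits, the front edge lies within about 1–2 mm of the 30 mm offset along its whole length. Its slope matches the rail's measured yaw (about 0.09 rad). The batten sits between the cheeks, the post and hole areas are unchanged, and the arm is clear, so I'm handing in.

```bash
python3 -c "
from workcell import bot
print(bot.finish_job())"
```

```text
the job is handed in; nothing more can be done
None
```

The beech length lies against the back rail between the cheeks, flush to within the 1–2 mm I could measure; it went in behind the post by pushing only, and I handed the job in at about 18 s with the arm clear and no verdict shown.

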